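# Level the fruit-hanging rail

### The arm

A 7-joint arm with a two-finger parallel gripper is mounted at the origin on the work surface. World frame = base frame: x ahead of the robot, y to its left, z up, the work surface at z = 0. Lengths are in mm, angles in rad, forces in N, time in s.
With the tool pointing down it reaches from about 350 to 775 mm from the base axis. Payload 3.1 kg.
Tool frame: the origin (TCP) lies between the finger pads; the fingertips stand 19 mm ahead of it and the grasp point (between the pads) is the TCP (env.tips_ahead is the distance from the TCP to the fingertips, in mm); z points along the fingers, y is the line along which they close (so a half turn about z gives the same grasp; the last joint's range is limited). The gripper opens to 85 mm and grips with 20 to 120 N. Pads are 22 mm wide; open, the fingers measure 114 mm over their backs; the gripper's body (76 mm by 85 mm) begins 54 mm behind the grasp point. The pads swing forward as they close: fully open they stand 13 mm farther back than shut.
Start: joints at [-1.206, 0.311, 0.014, 1.512, -0.004, 1.319, -0.027], TCP at [217.595, 505.143, 250.304] pointing down, gripper open.
Joint ranges: [-2.7, 2.7], [-0.3, 1.91], [-1.27, 1.3], [0.12, 2.57], [-1.44, 4.58], [0.2, 2.03], [-3.05, 3.05]. Speed limits (rad/s): [2.79, 2.79, 3.14, 3.14, 3.14, 3.14, 3.14].

### API

Orientations are given as a rotation vector (axis times angle).
In Python, from station import env gives the robot as it stands.
- The arm moves only by the tool send_rows, never from a script. Its arguments are lists of equal length, an entry for each row: "translation": the shift along the tool's x, y, z in m, a list of three; "rot": the turn, a rotation vector about the tool's x, y, z in degrees, a list of three; "fingers": the closure, from 0 (fully open) to 1 (shut). In form: {"translation": [[x, y, z], ...], "rot": [[ax, ay, az], ...], "fingers": [fingers, ...]}. A call has exactly 8 rows; each row shifts and turns the commanded pose from where the row before left it, along the tool's axes as they then stand; what a row does not reach is not made up. A row lasts 1/12 s, in which the tool goes at most 41.7 mm and 7.16 degrees, less where a joint would pass 70% of its speed; a pose out of reach is approached as far as the arm can. A call with a gripper value outside its range is refused whole. The fingers move at their own pace and stop on an object; "squeeze" is the grip in N (left out, the last holds). Time passes only in rows, so rows that do not move let the fingers close, or fill a call up. It gives the time, the measured TCP pose, the force, the opening and the grip force at its end, in the units of the state.
- env.state(): the state, without advancing time (a new reading comes with each control period).
- env.grab_frame(name): name is "scene" or "top"; returns a dict with "color" (384x512x3 uint8, red, green, blue), "mtx" (3x3 intrinsics, pixels), "pose" (4x4, takes a point from camera to world coordinates). Camera axes: x right, y up, looking along -z (the intrinsics and any distortion apply to the point x, -y, -z); pixel columns grow to the right and rows downward; lengths in mm; the calibration is good to about 2 mm. A picture is of the moment at which its call begins. There is no depth.
- env.sign_off(): hands the job in; it is judged then, once.
The state is a dict: "time_s": time; "qpos": joint angles; "joint_velocities": joint speeds; "joint_efforts": joint torques, N m; "position": TCP position; "ee_rot": TCP orientation; "force": force on the tool from outside, world axes, zero at the start; "ft_torque": the same for the moment, N m; "opening": finger opening in mm; "grip_force": force on a finger pad.
Only numpy, scipy, OpenCV 4.12 (cv2) and the standard library are available. Lean on these libraries where they do the work, as an engineer would, in place of code of your own. Each camera call takes 0.05 s, during which the arm holds its last target. There are 200 camera calls.

### The job

Drape the saddle spirit level over the middle of the hanging rail and let go of it, then turn the hand knob of the rail stand's levelling foot until the bubble sits centred between the two lines and let go of the knob. Then press the level down onto the rail with about 10 N and finish like that, still pressing, with the bubble still centred. Leave the other things on the counter where they are.

Things in the scene. Friction and masses are not known exactly. Their poses are not given: they have to be found in the camera images.
- level: Aluminium saddle spirit level, 150 mm long, about 0.4 kg, standing on the counter; an upside-down U seen from its end. 32 mm wide with parallel sides from 10 to 65 mm high (grip across these); slot 24 mm wide, 47 mm deep, mouth flared to about 34 mm inside, 44 mm outside. Origin: centre of the underside; x along its length, y across, z up. Glass vial along the middle of its top, 73 mm high.
- pad_a (a point): Middle of the flat rubber press pad (34 x 30 mm, top 67 mm above the level's underside) on top of the level's +x end, 56 mm from its middle. Axes as the level's.
- pad_b (a point): The same at the level's -x end.
- bubble (a joint): Position of the pale, 13 mm long bubble in the 64 mm vial along the level's x axis, m; 0 is midway between the two black lines, which are 19 mm apart; stops at +-0.017. It drifts to the higher end: +x end higher gives a positive value, about 0.5 mm per milliradian of slope, while the level is on the rail; settles in about 1.5 s.
- saddle_seat (a point): Middle of the slot's roof in the level: 47 mm above its origin, axes as the level's. It rests on rail_top when the level is draped.
- stand: Rail stand fixed on the counter; origin on the counter under the middle of the rail, y along the rail towards the levelling foot, z up. Grey base beam along y from -160 to +240 mm, 30 mm wide, top 50 mm high, 110 mm crosspiece at its -y end; two 14 mm steel posts at y = +-115 mm carry the rail. Beam, posts and rail tilt as one about a pivot at y = -130 mm.
- rail_top (a point): Top of the middle of the hanging rail: a round steel bar 16 mm thick and 286 mm long at about 158 mm above the counter. Its y axis runs along the rail towards the levelling foot; it slopes by up to 0.03 rad at first.
- knob_grip (a point): Middle of the round black hand knob of the levelling foot: 44 mm across, 26 mm tall, upright axis, beyond the +y end of the rail, about 118 mm high. Clockwise seen from above raises this end of the rail, 3.4 mm per rad (the knob rises along), tilting the rail 10 milliradians per rad. Level is at first 1.2 to 2.8 rad of clockwise turning away; needs 0.15 N m; stays where left.
- cup: Bystander: open steel cup, 68 mm across, 75 mm tall; origin at its underside.
- tape: Bystander: roll of paper tape lying flat, 84 mm across, 40 mm tall; origin at its underside.
- jar: Bystander: closed jar, 60 mm across, 90 mm tall; origin at its underside.
- knife: Bystander: flat-bladed hand tool lying down, 240 mm long, up to about 30 mm high; origin at its underside; axis x along it.
- punnet: Bystander: clear fruit punnet 140 x 100 x 50 mm with cherries; origin at its underside.
There are look-alikes about, which are no part of the job. Leave any orange look-alike of the level alone.

How it is judged:
By the outcome, as a careful person would: the job done as asked, in the order asked, and still so for the second after the job is handed in, while the arm keeps its last pose, push and grip.
It also fails if it takes over 72 s, if anything falls off the work surface, if the arm or the gripper's body presses on something with over 40 N, if the wrist force passes 120 N, or if a joint passes its speed limit or range.

## Working session

There is one attempt and no reset: what is moved stays moved. The work goes in short steps, Python scripts to look and compute and a tool call to move; the robot and the scene stay as the last step left them, time stands still between calls to the robot, and variables do not carry over. Pictures are saved under pics/ and viewed, at most 10 in all, crops included, and the job is handed in when it is done.

Besides the shell and the picture viewer there is one more tool, called after "Request:" by a JSON object that holds its "fn" and its "kwargs", one argument or row to a line. send_rows: Moves the arm, as the interface text tells. Its arguments: {"type":"object","properties":{"translation":{"type":"array","items":{"type":"array","items":{"type":"number"}}},"rot":{"type":"array","items":{"type":"array","items":{"type":"number"}}},"fingers":{"type":"array","items":{"type":"number"}},"squeeze":{"type":"number"}},"required":["translation","rot","fingers"]}

```bash
mkdir -p pics
cat > h.py <<'E'
import numpy as np,cv2
from station import env
from scipy.spatial.transform import Rotation as R
def snap(n,f,crop=None,k=1):
    g=env.grab_frame(n);im=g["color"][:,:,::-1].copy()
    np.savez('pics/'+f+'.npz',c=im,m=g["mtx"],p=g["pose"],d=np.array(g.get("dist",np.zeros(5)),float))
    if crop: im=im[crop[1]:crop[3],crop[0]:crop[2]]
    cv2.imwrite('pics/'+f+'.png',cv2.resize(im,None,fx=k,fy=k,interpolation=cv2.INTER_CUBIC));return g
def pt(f,u,v,z):
    d=np.load('pics/'+f+'.npz');m,p=d['m'],d['p']
    r=np.linalg.inv(m)@[u,v,1];r=p[:3,:3]@[r[0],-r[1],-r[2]];o=p[:3,3]
    return o+r*(z-o[2])/r[2]
def proj(f,P):
    d=np.load('pics/'+f+'.npz');m,p=d['m'],d['p']
    c=p[:3,:3].T@(np.array(P,float)-p[:3,3]);q=m@[c[0],-c[1],-c[2]];return q[:2]/q[2]
E
python3 - <<'E'
from h import *
g=snap('top','t0');print(g.keys(),g['mtx'],g['pose']);g=snap('scene','s0');print(g['mtx'],g['pose'])
a=cv2.imread('pics/t0.png');b=cv2.imread('pics/s0.png')
for n,i in(('t0b',a),('s0b',b)):cv2.imwrite(f'pics/{n}.png',cv2.resize(i,(800,600),interpolation=cv2.INTER_CUBIC))
print(env.state())
E
```

```text
dict_keys(['color', 'mtx', 'pose']) [[466.7525769    0.         251.99011903]
 [  0.         466.7525769  193.26218866]
 [  0.           0.           1.        ]] [[-2.52638029e-02  9.84199284e-01 -1.75252705e-01  3.18909378e+02]
 [-9.99672112e-01 -2.56040197e-02  3.19888940e-04  1.31825942e+01]
 [-4.17233925e-03  1.75203323e-01  9.84523431e-01  1.21900900e+03]
 [ 0.00000000e+00  0.00000000e+00  0.00000000e+00  1.00000000e+00]]
[[359.78126049   0.         263.23288046]
 [  0.         359.78126049 189.6648589 ]
 [  0.           0.           1.        ]] [[ 1.02157107e-01 -8.03974375e-01  5.85823463e-01  1.16207718e+03]
 [ 9.94767135e-01  8.16709582e-02 -6.13856856e-02 -6.08429993e+01]
 [ 1.50775469e-03  5.89028911e-01  8.08110555e-01  1.01553583e+03]
 [ 0.00000000e+00  0.00000000e+00  0.00000000e+00  1.00000000e+00]]
{'time_s': 0.1, 'qpos': array([-1.20570219,  0.31167685,  0.01398479,  1.51292163, -0.00440151,
        1.31918373, -0.02719883]), 'joint_velocities': array([-2.45817286e-04, -5.62902137e-04,  3.33561499e-04, -3.68136987e-03,
       -7.80411470e-04, -6.03329388e-04, -5.59848230e-05]), 'joint_efforts': array([ 3.17450067e-04, -3.80855870e+01,  1.46530210e-01, -2.31242555e+01,
        1.24205285e-02,  8.02283554e-03, -1.43244768e-05]), 'position': array([217.35373596, 504.55630767, 249.30246111]), 'ee_rot': array([-0.63439196, -3.07651354,  0.00334558]), 'force': array([ 0.25329174, -0.45784769, -0.15815856]), 'ft_torque': array([-0.02833526, -0.03800472, -0.05204783]), 'grip_force': 0.0, 'opening': 85.39033015678908}
```

View pics/t0b.png

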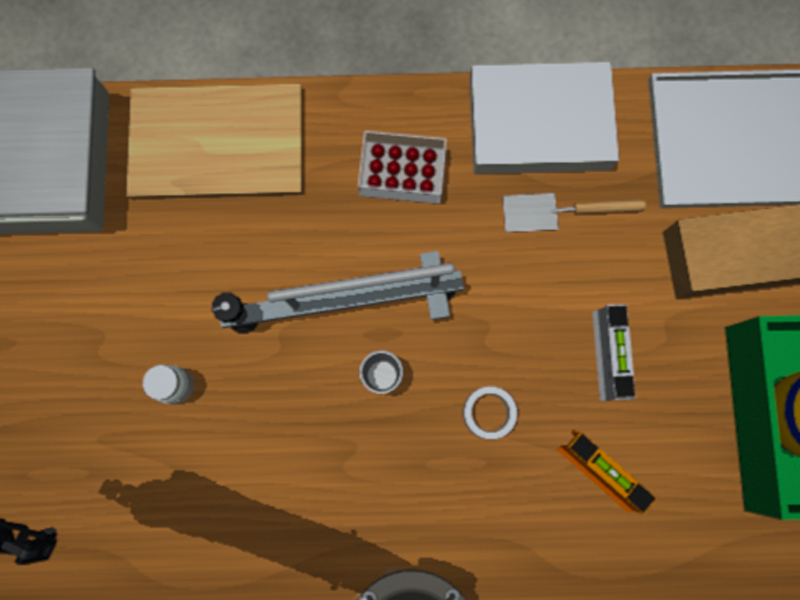

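View pics/s0b.png

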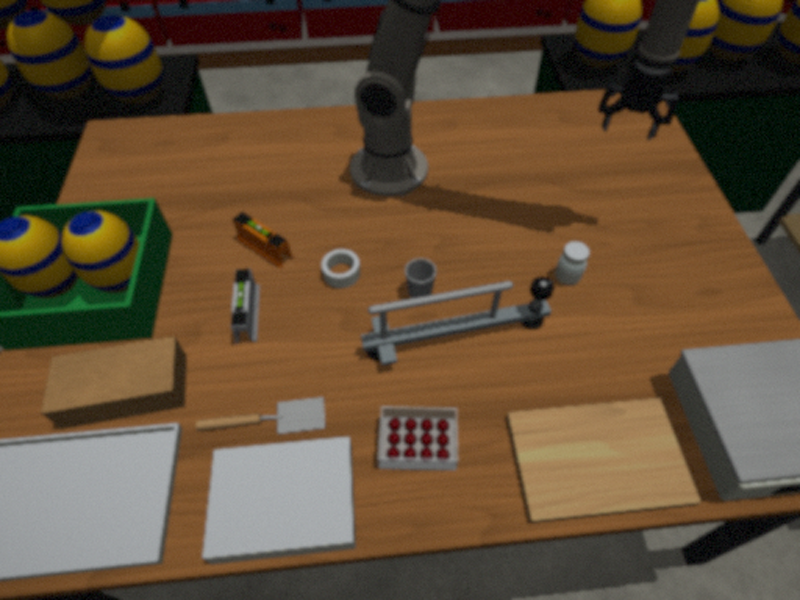

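The top view shows the silver level at about (620,350), the orange look-alike at (612,472), the rail from (270,296) to (452,268) and the knob at (228,307). The scene view agrees with this. I'll take enlarged crops next.

Run:
```python
import cv2,numpy as np
a=cv2.imread('pics/t0.png')
L=cv2.resize(a[185:265,370:420],None,fx=6,fy=6,interpolation=cv2.INTER_CUBIC)  # 300x480
K=cv2.resize(a[155:220,130:300],None,fx=4.7,fy=4.7,interpolation=cv2.INTER_CUBIC)
S=cv2.imread('pics/s0.png')[165:225,140:175];S=cv2.resize(S,None,fx=8,fy=8,interpolation=cv2.INTER_CUBIC)
o=np.zeros((480,600,3),np.uint8);o[:480,:300]=L;o[:480,310:590]=S
cv2.imwrite('pics/c1.png',o);cv2.imwrite('pics/c2.png',K);print(K.shape)
```

```text
(306, 799, 3)
```

View pics/c1.png

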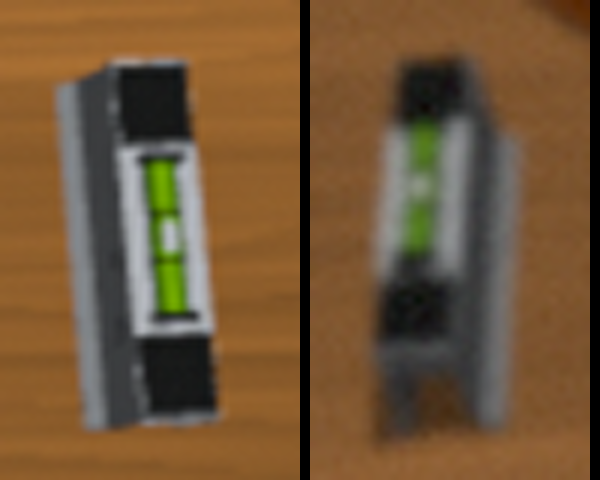

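View pics/c2.png

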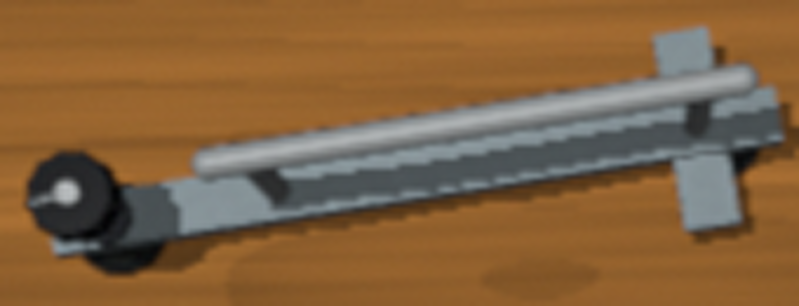

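The level's pads are at crop (152,101) and (180,376), with the end mid-points at (149,62) and (181,416). The rail ends are at (195,162) and (755,79), and the knob centre is at (68,193).

Run:
```python
from h import *
f=lambda u,v,k,o,z:pt('t0',(u+.5)/k+o[0]-.5,(v+.5)/k+o[1]-.5,z)
a=f(149,62,6,(370,185),67);b=f(181,416,6,(370,185),67)
c=f(195,162,4.7,(130,155),155);d=f(755,79,4.7,(130,155),155)
k=f(68,193,4.7,(130,155),131)
e=f(203,162,4.7,(130,155),152)
for n,p,q in(('level',a,b),('rail',c,d)):print(n,p,q,(p+q)/2,np.linalg.norm(p-q),np.degrees(np.arctan2(*(p-q)[1::-1])))
print('knob',k)
m=(c+d)/2;u=(c-d)/np.linalg.norm(c-d);print('knob-rail',(k-m)@u,np.cross(u,k-m)[2])
print(R.from_rotvec(env.state()['ee_rot']).as_matrix())
for P in ((a+b)/2,m,k):print(proj('s0',P)*800/512, np.hypot(*P[:2]))
```

```text
level [ 510.50449431 -343.33662094   67.        ] [ 363.86333697 -344.84158374   67.        ] [ 437.18391564 -344.08910234   67.        ] 146.6488797783825 0.5879999242003127
rail [523.06226533 200.26895405 155.        ] [557.76668213 -77.73092007 155.        ] [540.41447373  61.26901699 155.        ] 280.1576815912288 97.11576919102609
knob [513.43911188 268.41482514 131.        ]
knob-rail 208.89190850347583 1.1074932260330002
[[-9.18427659e-01  3.95588215e-01 -7.73831528e-04]
 [ 3.95588963e-01  9.18425452e-01 -2.01534468e-03]
 [-8.65400332e-05 -2.15706751e-03 -9.99997670e-01]]
[240.20715347 295.89751139] 556.3515852797285
[441.15507202 294.82704971] 543.8765446860806
[542.35622676 282.5560457 ] 579.3671029324342
```

Request:
{"fn": "send_rows", "kwargs": {
  "translation": [
    [-0.0312, -0.0233, 0],
    [-0.0312, -0.0233, 0],
    [-0.0312, -0.0233, 0],
    [-0.0312, -0.0233, 0],
    [-0.0312, -0.0233, 0],
    [-0.0312, -0.0233, 0],
    [-0.0312, -0.0233, 0],
    [-0.0312, -0.0233, 0]
  ],
  "rot": [
    [0, 0, 0],
    [0, 0, 0],
    [0, 0, 0],
    [0, 0, 0],
    [0, 0, 0],
    [0, 0, 0],
    [0, 0, 0],
    [0, 0, 0]
  ],
  "fingers": [0, 0, 0, 0, 0, 0, 0, 0]
}}

```text
time_s: 0.77
position: [373.3, 233.2, 250.0]
ee_rot: [-0.634, -3.076, 0.0]
force: [0.7, 0.1, -0.2]
opening: 85.2
grip_force: 0.0
```

Request:
{"fn": "send_rows", "kwargs": {
  "translation": [
    [-0.0312, -0.0233, 0],
    [-0.0312, -0.0233, 0],
    [-0.0312, -0.0233, 0],
    [-0.0312, -0.0233, 0],
    [-0.0137, -0.0344, 0],
    [-0.0137, -0.0344, 0],
    [-0.0137, -0.0344, 0],
    [-0.0137, -0.0344, 0]
  ],
  "rot": [
    [0, 0, 0],
    [0, 0, 0],
    [0, 0, 0],
    [0, 0, 0],
    [0, 0, 0],
    [0, 0, 0],
    [0, 0, 0],
    [0, 0, 0]
  ],
  "fingers": [0, 0, 0, 0, 0, 0, 0, 0]
}}

```text
time_s: 1.43
position: [446.0, -49.6, 249.9]
ee_rot: [-0.634, -3.076, -0.0]
force: [1.3, -0.8, 0.2]
opening: 85.7
grip_force: 0.0
```

Request:
{"fn": "send_rows", "kwargs": {
  "translation": [
    [-0.0137, -0.0344, 0],
    [-0.0137, -0.0344, 0],
    [-0.0137, -0.0344, 0],
    [-0.0137, -0.0344, 0],
    [-0.0137, -0.0344, 0],
    [-0.0137, -0.0344, 0],
    [-0.0137, -0.0344, 0],
    [-0.0137, -0.0344, 0]
  ],
  "rot": [
    [0, 0, 0],
    [0, 0, 0],
    [0, 0, 0],
    [0, 0, 0],
    [0, 0, 0],
    [0, 0, 0],
    [0, 0, 0],
    [0, 0, 0]
  ],
  "fingers": [0, 0, 0, 0, 0, 0, 0, 0]
}}

```text
time_s: 2.1
position: [438.1, -345.2, 249.8]
ee_rot: [-0.633, -3.076, -0.001]
force: [1.1, 1.0, 0.4]
opening: 85.6
grip_force: 0.0
```

Request:
{"fn": "send_rows", "kwargs": {
  "translation": [
    [0, 0, 0],
    [0, 0, 0],
    [0, 0, 0],
    [0, 0, 0],
    [0, 0, 0],
    [0, 0, 0],
    [0, 0, 0],
    [0, 0, 0]
  ],
  "rot": [
    [0, 0, 6.5],
    [0, 0, 6.5],
    [0, 0, 6.5],
    [0, 0, 6.5],
    [0, 0, 6.5],
    [0, 0, 6.5],
    [0, 0, 6.5],
    [0, 0, 6.5]
  ],
  "fingers": [0, 0, 0, 0, 0, 0, 0, 0]
}}

```text
time_s: 2.77
position: [438.3, -343.5, 249.7]
ee_rot: [-1.925, -2.481, -0.0]
force: [-0.3, -0.0, -0.2]
opening: 85.0
grip_force: 0.0
```

Request:
{"fn": "send_rows", "kwargs": {
  "translation": [
    [0, 0, 0],
    [0, 0, 0],
    [0, 0, 0],
    [0, 0, 0],
    [0, 0, 0],
    [0, 0, 0],
    [0, 0, 0],
    [0, 0, 0]
  ],
  "rot": [
    [0, 0, 6.5],
    [0, 0, 6.5],
    [0, 0, 6.5],
    [0, 0, 6.5],
    [0, 0, 6.5],
    [0, 0, 6.5],
    [0, 0, 6.5],
    [0, 0, 6.5]
  ],
  "fingers": [0, 0, 0, 0, 0, 0, 0, 0]
}}

```text
time_s: 3.43
position: [438.4, -343.5, 249.8]
ee_rot: [-2.818, -1.386, 0.0]
force: [0.4, -0.2, -0.3]
opening: 85.4
grip_force: 0.0
```

Request:
{"fn": "send_rows", "kwargs": {
  "translation": [
    [0, 0, 0],
    [0, 0, 0],
    [0, 0, 0],
    [0, 0, 0],
    [0, 0, 0],
    [0, 0, 0],
    [0, 0, 0],
    [0, 0, 0]
  ],
  "rot": [
    [0, 0, 6.5],
    [0, 0, 6.5],
    [0, 0, 6.5],
    [0, 0, 6.5],
    [0, 0, 6.5],
    [0, 0, 6.5],
    [0, 0, 6.5],
    [0, 0, 6.5]
  ],
  "fingers": [0, 0, 0, 0, 0, 0, 0, 0]
}}

```text
time_s: 4.1
position: [438.5, -343.5, 249.7]
ee_rot: [-3.141, -0.011, 0.002]
force: [-0.2, 1.0, 0.4]
opening: 85.4
grip_force: 0.0
```

Request:
{"fn": "send_rows", "kwargs": {
  "translation": [
    [-0.001, 0, 0.035],
    [0, 0, 0.035],
    [0, 0, 0.035],
    [0, 0, 0.035],
    [0, 0, 0.03],
    [0, 0, 0.02],
    [0, 0, 0.01],
    [0, 0, 0.005]
  ],
  "rot": [
    [0, 0, 0],
    [0, 0, 0],
    [0, 0, 0],
    [0, 0, 0],
    [0, 0, 0],
    [0, 0, 0],
    [0, 0, 0],
    [0, 0, 0]
  ],
  "fingers": [0.2, 0.2, 0.2, 0.2, 0.2, 0.2, 0.2, 0.2],
  "squeeze": 50
}}

```text
time_s: 4.77
position: [436.7, -342.8, 43.4]
ee_rot: [-3.139, -0.019, 0.004]
force: [0.5, -0.1, -0.4]
opening: 67.9
grip_force: 0.0
```

Request:
{"fn": "send_rows", "kwargs": {
  "translation": [
    [0, 0, 0],
    [0, 0, 0],
    [0, 0, 0],
    [0, 0, 0],
    [0, 0, 0],
    [0, 0, 0],
    [0, 0, 0],
    [0, 0, 0]
  ],
  "rot": [
    [0, 0, 0],
    [0, 0, 0],
    [0, 0, 0],
    [0, 0, 0],
    [0, 0, 0],
    [0, 0, 0],
    [0, 0, 0],
    [0, 0, 0]
  ],
  "fingers": [0.5, 0.7, 1, 1, 1, 1, 1, 1]
}}

```text
time_s: 5.43
position: [438.4, -344.6, 46.9]
ee_rot: [3.14, 0.019, 0.004]
force: [-0.0, 1.8, 6.9]
opening: 31.5
grip_force: 50.2
```

Run:
```python
from h import *
s=env.state();print(s['position'],s['ee_rot'],s['opening'],s['grip_force'],s['force'],s['ft_torque'])
```

```text
[ 438.38084983 -344.61472185   46.93774865] [3.14039741 0.01942181 0.00390391] 31.549990714639048 50.20738810300827 [-0.02161938  1.82298031  6.89151091] [0.27999745 0.09912316 0.02712603]
```

Request:
{"fn": "send_rows", "kwargs": {
  "translation": [
    [0, 0, -0.01],
    [0, 0, -0.025],
    [0, 0, -0.034],
    [0, 0, -0.034],
    [0, 0, -0.034],
    [0, 0, -0.034],
    [0, 0, -0.025],
    [0, 0, -0.01]
  ],
  "rot": [
    [0, 0, 0],
    [0, 0, 0],
    [0, 0, 0],
    [0, 0, 0],
    [0, 0, 0],
    [0, 0, 0],
    [0, 0, 0],
    [0, 0, 0]
  ],
  "fingers": [1, 1, 1, 1, 1, 1, 1, 1],
  "squeeze": 60
}}

```text
time_s: 6.1
position: [437.9, -345.7, 255.4]
ee_rot: [3.137, 0.018, 0.007]
force: [0.9, -1.1, -2.9]
opening: 31.3
grip_force: 60.2
```

Request:
{"fn": "send_rows", "kwargs": {
  "translation": [
    [0.005, -0.019, 0],
    [0.0098, -0.037, 0],
    [0.0098, -0.037, 0],
    [0.0098, -0.037, 0],
    [0.0098, -0.037, 0],
    [0.0098, -0.037, 0],
    [0.0098, -0.037, 0],
    [0.0098, -0.037, 0]
  ],
  "rot": [
    [0, 0, 0],
    [0, 0, 0],
    [0, 0, 0],
    [0, 0, 0],
    [0, 0, 0],
    [0, 0, 0],
    [0, 0, 0],
    [0, 0, 0]
  ],
  "fingers": [1, 1, 1, 1, 1, 1, 1, 1]
}}

```text
time_s: 6.77
position: [506.8, -62.7, 250.1]
ee_rot: [-3.14, -0.019, 0.003]
force: [0.7, -0.1, -3.7]
opening: 31.1
grip_force: 60.6
```

Request:
{"fn": "send_rows", "kwargs": {
  "translation": [
    [0.0098, -0.037, 0],
    [0.0098, -0.037, 0],
    [0.0098, -0.037, 0],
    [0.004, -0.016, 0],
    [0, 0, 0],
    [0, 0, 0],
    [0, 0, 0],
    [0, 0, 0]
  ],
  "rot": [
    [0, 0, 0],
    [0, 0, 0],
    [0, 0, 0],
    [0, 0, 0],
    [0, 0, -6],
    [0, 0, -6],
    [0, 0, -6],
    [0, 0, -6]
  ],
  "fingers": [1, 1, 1, 1, 1, 1, 1, 1]
}}

```text
time_s: 7.43
position: [538.4, 62.5, 249.7]
ee_rot: [3.067, 0.68, -0.005]
force: [-0.7, 0.0, -3.4]
opening: 31.4
grip_force: 60.7
```

Request:
{"fn": "send_rows", "kwargs": {
  "translation": [
    [0, 0, 0],
    [0, 0, 0],
    [0, 0, 0],
    [0, 0, 0],
    [0, 0, 0],
    [0, 0, 0],
    [0, 0, 0],
    [0, 0, 0]
  ],
  "rot": [
    [0, 0, -6],
    [0, 0, -6],
    [0, 0, -6],
    [0, 0, -6],
    [0, 0, -6],
    [0, 0, -6],
    [0, 0, -6],
    [0, 0, -6]
  ],
  "fingers": [1, 1, 1, 1, 1, 1, 1, 1]
}}

```text
time_s: 8.1
position: [538.3, 62.2, 249.7]
ee_rot: [-2.525, -1.867, 0.005]
force: [-0.6, -0.7, -3.9]
opening: 31.0
grip_force: 60.7
```

Request:
{"fn": "send_rows", "kwargs": {
  "translation": [
    [0, 0, 0],
    [0, 0, 0],
    [0, 0, 0],
    [0, 0, 0],
    [0, 0, 0],
    [0, 0, 0],
    [0, 0, 0],
    [0, 0, 0]
  ],
  "rot": [
    [0, 0, -6],
    [0, 0, -6],
    [0, 0, -6],
    [0, 0, -6],
    [0, 0, 0],
    [0, 0, 0],
    [0, 0, 0],
    [0, 0, 0]
  ],
  "fingers": [1, 1, 1, 1, 1, 1, 1, 1]
}}

```text
time_s: 8.77
position: [539.2, 62.3, 250.8]
ee_rot: [-2.089, -2.345, 0.002]
force: [-0.3, -0.0, -4.8]
opening: 31.0
grip_force: 60.7
```

Run:
```python
from h import *
s=env.state();print(s['position'],R.from_rotvec(s['ee_rot']).as_matrix(),s['opening'],s['grip_force'],s['force'],s['ft_torque'])
snap('top','t1');snap('scene','s1')
a=cv2.imread('pics/t1.png')[140:220,150:320];b=cv2.imread('pics/s1.png')[140:240,210:380]
r=lambda i:cv2.resize(i,(680,int(i.shape[0]*4)),interpolation=cv2.INTER_CUBIC)
o=np.vstack([r(a),r(b)[:280]]);cv2.imwrite('pics/v1.png',o);print(o.shape)
```

```text
[539.24724464  62.27606072 250.77090655] [[-1.14978601e-01  9.93367416e-01 -1.04838839e-03]
 [ 9.93367936e-01  1.14978262e-01 -3.78183385e-04]
 [-2.55133177e-04 -1.08491841e-03 -9.99999379e-01]] 30.978019043155054 60.724592953920364 [-0.27302828 -0.03475809 -4.77733975] [-0.0583454  -0.03120438 -0.02998335]
(600, 680, 3)
```

View pics/v1.png

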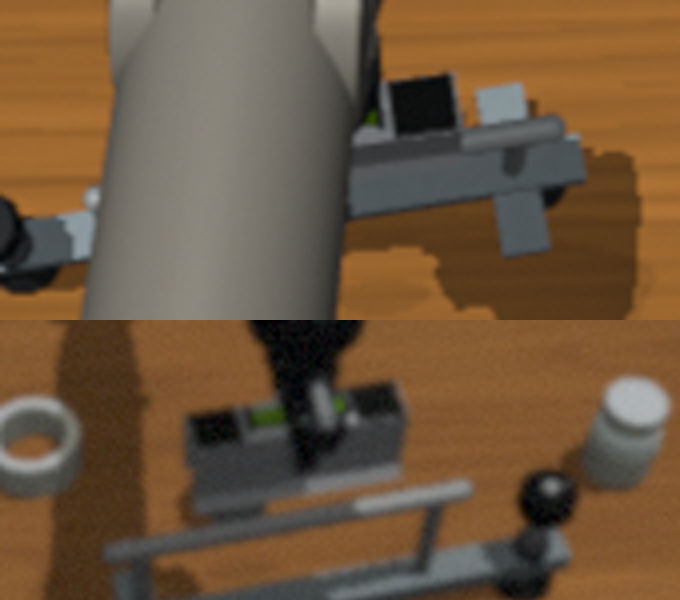

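The level is held upright over the rail, lined up with it. The visible -y pad end has its mid-point at (455,101) in the crop.

Run:
```python
from h import *
p=pt('t1',455.5/4+150-.5,101.5/4+140-.5,271);print('pad end',p)
s=env.state();T=s['position'];u=np.array([-.12,.9928,0]);print('rel',(p-T)@u,np.cross(u,p-T)[2])
f=lambda u,v,k,o,z:pt('t0',(u+.5)/k+o[0]-.5,(v+.5)/k+o[1]-.5,z)
c=f(195,162,4.7,(130,155),148);d=f(755,79,4.7,(130,155),152);m=(c+d)/2;print(m,m-T)
Rm=R.from_rotvec(s['ee_rot']).as_matrix();print('tool',Rm.T@(m-T))
```

```text
pad end [547.15307188 -12.3782123  271.        ]
rel -75.0945795638185 1.3379486086406764
[541.42275567  61.75626098 150.        ] [   1.95231969   -0.57610615 -101.07591545]
tool [ -0.77398021   1.91527198 101.07530273]
```

Request:
{"fn": "send_rows", "kwargs": {
  "translation": [
    [-0.001, 0.002, 0.01],
    [0, 0, 0.015],
    [0, 0, 0.015],
    [0, 0, 0.015],
    [0, 0, 0.01],
    [0, 0, 0.006],
    [0, 0, 0.004],
    [0, 0, 0]
  ],
  "rot": [
    [0, 0, -0.5],
    [0, 0, 0],
    [0, 0, 0],
    [0, 0, 0],
    [0, 0, 0],
    [0, 0, 0],
    [0, 0, 0],
    [0, 0, 0]
  ],
  "fingers": [1, 1, 1, 1, 1, 1, 1, 1]
}}

```text
time_s: 9.53
position: [541.4, 61.6, 175.6]
ee_rot: [-2.077, -2.356, 0.002]
force: [0.8, -0.2, -3.9]
opening: 31.4
grip_force: 60.8
```

Request:
{"fn": "send_rows", "kwargs": {
  "translation": [
    [0, 0, 0.002],
    [0, 0, 0.002],
    [0, 0, 0.002],
    [0, 0, 0.001],
    [0, 0, 0],
    [0, 0, 0],
    [0, 0, 0],
    [0, 0, 0]
  ],
  "rot": [
    [0, 0, 0],
    [0, 0, 0],
    [0, 0, 0],
    [0, 0, 0],
    [0, 0, 0],
    [0, 0, 0],
    [0, 0, 0],
    [0, 0, 0]
  ],
  "fingers": [1, 1, 1, 1, 1, 1, 1, 1]
}}

```text
time_s: 10.2
position: [541.8, 61.5, 169.4]
ee_rot: [2.077, 2.356, 0.0]
force: [0.2, 0.3, -3.1]
opening: 31.2
grip_force: 60.8
```

Request:
{"fn": "send_rows", "kwargs": {
  "translation": [
    [0, 0, 0.002],
    [0, 0, 0.002],
    [0, 0, 0.002],
    [0, 0, 0.001],
    [0, 0, 0.001],
    [0, 0, 0],
    [0, 0, 0],
    [0, 0, 0]
  ],
  "rot": [
    [0, 0, 0],
    [0, 0, 0],
    [0, 0, 0],
    [0, 0, 0],
    [0, 0, 0],
    [0, 0, 0],
    [0, 0, 0],
    [0, 0, 0]
  ],
  "fingers": [1, 1, 1, 1, 1, 1, 1, 1]
}}

```text
time_s: 10.87
position: [541.8, 61.6, 161.4]
ee_rot: [2.077, 2.356, 0.0]
force: [0.2, 0.0, -3.7]
opening: 31.3
grip_force: 60.8
```

Request:
{"fn": "send_rows", "kwargs": {
  "translation": [
    [0, 0, 0.0005],
    [0, 0, 0.0005],
    [0, 0, 0.0005],
    [0, 0, 0.0005],
    [0, 0, 0],
    [0, 0, 0],
    [0, 0, 0],
    [0, 0, 0]
  ],
  "rot": [
    [0, 0, 0],
    [0, 0, 0],
    [0, 0, 0],
    [0, 0, 0],
    [0, 0, 0],
    [0, 0, 0],
    [0, 0, 0],
    [0, 0, 0]
  ],
  "fingers": [1, 1, 1, 1, 1, 1, 1, 1]
}}

```text
time_s: 11.53
position: [541.7, 61.6, 159.3]
ee_rot: [2.078, 2.356, 0.0]
force: [1.8, 0.6, -2.7]
opening: 31.3
grip_force: 60.8
```

Contact is just starting, so I'll lower a little more.

Request:
{"fn": "send_rows", "kwargs": {
  "translation": [
    [0, 0, 0.0005],
    [0, 0, 0.0005],
    [0, 0, 0.0005],
    [0, 0, 0],
    [0, 0, 0],
    [0, 0, 0],
    [0, 0, 0],
    [0, 0, 0]
  ],
  "rot": [
    [0, 0, 0],
    [0, 0, 0],
    [0, 0, 0],
    [0, 0, 0],
    [0, 0, 0],
    [0, 0, 0],
    [0, 0, 0],
    [0, 0, 0]
  ],
  "fingers": [1, 1, 1, 1, 1, 1, 1, 1]
}}

```text
time_s: 12.2
position: [541.7, 61.6, 157.8]
ee_rot: [2.078, 2.356, 0.0]
force: [0.7, 0.1, -3.6]
opening: 31.1
grip_force: 60.8
```

Run:
```python
from h import *
s=env.state();print(s['position'],s['force'],s['ft_torque'])
```

```text
[541.72048483  61.59820575 157.82776352] [ 0.67119587  0.08829926 -3.62583248] [-0.00997707 -0.00308548 -0.03967325]
```

Request:
{"fn": "send_rows", "kwargs": {
  "translation": [
    [0, 0, 0.0005],
    [0, 0, 0.0005],
    [0, 0, 0.0005],
    [0, 0, 0.0005],
    [0, 0, 0],
    [0, 0, 0],
    [0, 0, 0],
    [0, 0, 0]
  ],
  "rot": [
    [0, 0, 0],
    [0, 0, 0],
    [0, 0, 0],
    [0, 0, 0],
    [0, 0, 0],
    [0, 0, 0],
    [0, 0, 0],
    [0, 0, 0]
  ],
  "fingers": [1, 1, 1, 1, 1, 1, 1, 1]
}}

```text
time_s: 12.87
position: [541.9, 61.6, 156.6]
ee_rot: [2.077, 2.356, 0.001]
force: [-2.9, 1.8, 6.1]
opening: 31.3
grip_force: 61.8
```

Run:
```python
from h import *
s=env.state();print(s['position'],s['force'],s['ft_torque'])
```

```text
[541.91706718  61.58791467 156.56398971] [-2.86710591  1.76135509  6.12402392] [-0.35121956  0.58620086 -0.18177935]
```

Request:
{"fn": "send_rows", "kwargs": {
  "translation": [
    [0, 0, 0],
    [0, 0, 0],
    [0, 0, 0],
    [0, 0, 0.0005],
    [0, 0, 0.0005],
    [0, 0, 0],
    [0, 0, 0],
    [0, 0, 0]
  ],
  "rot": [
    [0, -0.3, 0],
    [0, -0.3, 0],
    [0, -0.3, 0],
    [0, -0.3, 0],
    [0, 0, 0],
    [0, 0, 0],
    [0, 0, 0],
    [0, 0, 0]
  ],
  "fingers": [1, 1, 1, 1, 1, 1, 1, 1]
}}

```text
time_s: 13.53
position: [541.9, 61.5, 156.1]
ee_rot: [2.068, 2.344, -0.02]
force: [-4.3, 0.5, 9.0]
opening: 31.3
grip_force: 62.6
```

Run:
```python
from h import *
s=env.state();print(s['position'],s['force'],s['ft_torque'])
```

```text
[541.93617587  61.53372864 156.07288071] [-4.29970922  0.47479646  9.00287627] [ 0.3623622   0.90005237 -0.00795438]
```

Request:
{"fn": "send_rows", "kwargs": {
  "translation": [
    [0, -0.0005, 0],
    [0, -0.0005, 0],
    [0, -0.0005, 0],
    [0, 0, 0],
    [0, 0, 0],
    [0, 0, 0],
    [0, 0, 0],
    [0, 0, 0]
  ],
  "rot": [
    [0, 0.3, 0],
    [0, 0.2, 0],
    [0, 0, 0],
    [0, 0, 0],
    [0, 0, 0],
    [0, 0, 0],
    [0, 0, 0],
    [0, 0, 0]
  ],
  "fingers": [1, 1, 1, 1, 1, 1, 1, 1],
  "squeeze": 30
}}

```text
time_s: 14.2
position: [541.9, 61.6, 156.1]
ee_rot: [2.069, 2.348, -0.008]
force: [-0.4, 1.9, 7.6]
opening: 31.1
grip_force: 62.0
```

Run:
```python
from h import *
s=env.state();print(s['position'],s['force'],s['ft_torque'])
```

```text
[541.90850932  61.56259334 156.09235763] [-0.43123196  1.9154755   7.5760529 ] [-0.07513174  0.21593676 -0.08416538]
```

Request:
{"fn": "send_rows", "kwargs": {
  "translation": [
    [0, 0, 0],
    [0, 0, 0],
    [0, 0, 0],
    [0, 0, 0],
    [0, 0, 0],
    [0, 0, 0],
    [0, 0, 0],
    [0, 0, 0]
  ],
  "rot": [
    [0, 0, 0],
    [0, 0, 0],
    [0, 0, 0],
    [0, 0, 0],
    [0, 0, 0],
    [0, 0, 0],
    [0, 0, 0],
    [0, 0, 0]
  ],
  "fingers": [0.5, 0.4, 0.3, 0.2, 0.1, 0.1, 0.1, 0.1]
}}

```text
time_s: 14.87
position: [540.2, 61.3, 154.7]
ee_rot: [2.072, 2.35, -0.013]
force: [0.6, -0.2, -0.5]
opening: 76.9
grip_force: 0.0
```

Request:
{"fn": "send_rows", "kwargs": {
  "translation": [
    [0, 0, -0.005],
    [0, 0, -0.01],
    [0, 0, -0.02],
    [0, 0, -0.02],
    [0, 0, -0.02],
    [0, 0, -0.02],
    [0, 0, -0.015],
    [0, 0, 0]
  ],
  "rot": [
    [0, 0, 0],
    [0, 0, 0],
    [0, 0, 0],
    [0, 0, 0],
    [0, 0, 0],
    [0, 0, 0],
    [0, 0, 0],
    [0, 0.7, 0]
  ],
  "fingers": [0.1, 0.1, 0.1, 0.1, 0.1, 0.1, 0.1, 0.1]
}}

```text
time_s: 15.53
position: [542.4, 63.2, 269.3]
ee_rot: [2.073, 2.354, 0.011]
force: [0.4, 0.5, -0.2]
opening: 76.7
grip_force: 0.0
```

Run:
```python
from h import *
s=env.state();print(s['position'],R.from_rotvec(s['ee_rot']).as_matrix(),s['qpos'],s['force'],s['ft_torque'])
```

```text
[542.41018591  63.15901211 269.34024886] [[-1.26571732e-01  9.91923934e-01  8.15510615e-03]
 [ 9.91956993e-01  1.26559447e-01  2.00735957e-03]
 [ 9.59042275e-04  8.34358955e-03 -9.99964732e-01]] [-0.75045854  0.35591884  0.82283288  1.51854745 -0.26587996  1.37401331
  0.21800739] [ 0.40310379  0.48033569 -0.17397294] [ 0.00745273 -0.08800422 -0.03124487]
```

Request:
{"fn": "send_rows", "kwargs": {
  "translation": [
    [0.014, 0, 0],
    [0.028, 0, 0],
    [0.03, 0, 0],
    [0.03, -0.001, 0],
    [0.03, -0.001, 0],
    [0.03, 0, 0],
    [0.028, 0, 0],
    [0.017, 0, 0]
  ],
  "rot": [
    [0, 0, 0],
    [0, 0, 0],
    [0, 0, 0],
    [0, 0, 0],
    [0, 0, 0],
    [0, 0, 0],
    [0, 0, 0],
    [0, 0, 0]
  ],
  "fingers": [0.3, 0.3, 0.3, 0.3, 0.3, 0.3, 0.3, 0.3]
}}

```text
time_s: 16.2
position: [510.6, 272.2, 264.2]
ee_rot: [-2.07, -2.36, -0.001]
force: [0.3, 0.4, -0.4]
opening: 59.6
grip_force: 0.0
```

Request:
{"fn": "send_rows", "kwargs": {
  "translation": [
    [0, 0, 0],
    [0, 0, 0],
    [0, 0, 0],
    [0, 0, 0],
    [0, 0, 0],
    [0, 0, 0],
    [0, 0, 0],
    [0, 0, 0]
  ],
  "rot": [
    [0, 0, -6.5],
    [0, 0, -6.5],
    [0, 0, -6.5],
    [0, 0, -6.5],
    [0, 0, -6.5],
    [0, 0, -6.5],
    [0, 0, -6.5],
    [0, 0, -6.5]
  ],
  "fingers": [0.3, 0.3, 0.3, 0.3, 0.3, 0.3, 0.3, 0.3]
}}

```text
time_s: 16.87
position: [512.0, 267.4, 264.6]
ee_rot: [-0.827, -3.03, 0.0]
force: [-0.3, -0.1, 0.1]
opening: 60.0
grip_force: 0.0
```

Request:
{"fn": "send_rows", "kwargs": {
  "translation": [
    [0, 0, 0],
    [0, 0, 0],
    [0, 0, 0],
    [0, 0, 0],
    [0, 0, 0],
    [0, 0, 0],
    [0, 0, 0],
    [0, 0, 0]
  ],
  "rot": [
    [0, 0, -6.5],
    [0, 0, -6.5],
    [0, 0, -6.5],
    [0, 0, -6.5],
    [0, 0, -6.5],
    [0, 0, 0],
    [0, 0, 0],
    [0, 0, 0]
  ],
  "fingers": [0.3, 0.3, 0.3, 0.3, 0.3, 0.3, 0.3, 0.3]
}}

```text
time_s: 17.53
position: [512.1, 267.6, 264.7]
ee_rot: [0.042, -3.141, 0.0]
force: [-1.7, -0.2, 0.1]
opening: 60.0
grip_force: 0.0
```

Run:
```python
from h import *
s=env.state();print(s['position'],R.from_rotvec(s['ee_rot']).as_matrix(),s['qpos'],s['opening'])
snap('top','t2');snap('scene','s2')
a=cv2.imread('pics/t2.png')[140:220,120:320];b=cv2.imread('pics/s2.png')[150:230,210:370]
r=lambda i,k:cv2.resize(i,None,fx=k,fy=k,interpolation=cv2.INTER_CUBIC)
cv2.imwrite('pics/v2.png',np.vstack([r(a,3.5),r(b,4.375)[:320]]))
```

```text
[512.1275872  267.55997348 264.69608658] [[-9.99640065e-01 -2.68272501e-02 -1.96518155e-04]
 [-2.68272325e-02  9.99640081e-01 -9.17411922e-05]
 [ 1.98908588e-04 -8.64361332e-05 -9.99999976e-01]] [-0.83380718  0.38011675  0.45790116  1.41901313 -0.16778801  1.38130536
  1.22495433] 59.971574993544024
```

View pics/v2.png

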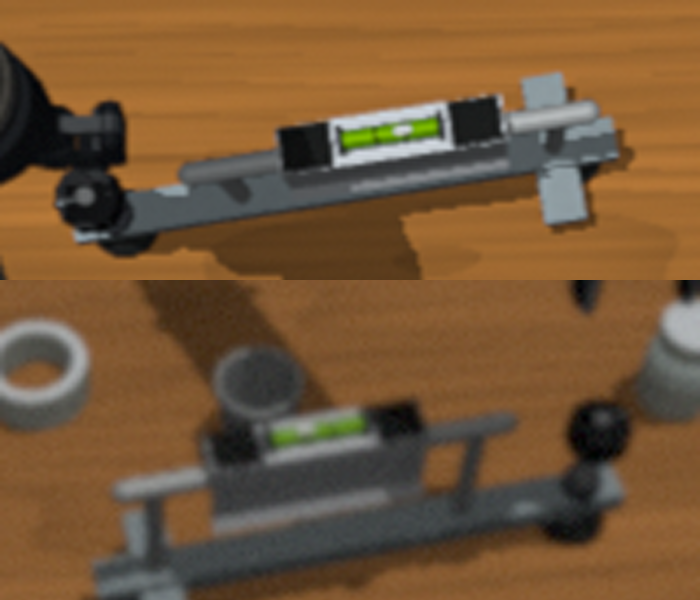

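The level is draped over the rail middle, with the bubble towards the -y end at crop (403,131) and the vial middle at about (391,133). I estimate about 1.5 rad of turning. Next I go down onto the knob.

Request:
{"fn": "send_rows", "kwargs": {
  "translation": [
    [-0.002, 0.001, 0.02],
    [0, 0, 0.027],
    [0, 0, 0.027],
    [0, 0, 0.025],
    [0, 0, 0.02],
    [0, 0, 0.015],
    [0, 0, 0.008],
    [0, 0, 0.005]
  ],
  "rot": [
    [0, 0, 0],
    [0, 0, 0],
    [0, 0, 0],
    [0, 0, 0],
    [0, 0, 0],
    [0, 0, 0],
    [0, 0, 0],
    [0, 0, 0]
  ],
  "fingers": [0.3, 0.3, 0.3, 0.3, 0.3, 0.3, 0.3, 0.3],
  "squeeze": 30
}}

```text
time_s: 18.3
position: [513.5, 268.7, 116.6]
ee_rot: [0.046, -3.14, 0.002]
force: [0.3, 0.4, -0.2]
opening: 59.9
grip_force: 0.0
```

Request:
{"fn": "send_rows", "kwargs": {
  "translation": [
    [0, 0, 0],
    [0, 0, 0],
    [0, 0, 0],
    [0, 0, 0],
    [0, 0, 0],
    [0, 0, 0],
    [0, 0, 0],
    [0, 0, 0]
  ],
  "rot": [
    [0, 0, 0],
    [0, 0, 0],
    [0, 0, 0],
    [0, 0, 0],
    [0, 0, 0],
    [0, 0, 0],
    [0, 0, 0],
    [0, 0, 0]
  ],
  "fingers": [0.4, 0.5, 0.6, 0.7, 0.8, 1, 1, 1]
}}

```text
time_s: 18.97
position: [514.1, 270.7, 118.6]
ee_rot: [-0.048, 3.14, 0.004]
force: [-2.3, 5.0, 0.2]
opening: 43.0
grip_force: 31.3
```

Run:
```python
from h import *
s=env.state();print(s['position'],s['force'],s['ft_torque'],s['opening'])
```

```text
[514.1330561  270.72379427 118.63143921] [-2.31143801  5.0150215   0.2298891 ] [ 0.87719472  0.30676524 -0.04528417] 43.01760640073964
```

Request:
{"fn": "send_rows", "kwargs": {
  "translation": [
    [0, 0.0015, 0],
    [0, 0, -0.0004],
    [0, 0, -0.0004],
    [0, 0, -0.0004],
    [0, 0, -0.0004],
    [0, 0, -0.0004],
    [0, 0, -0.0004],
    [0, 0, -0.0004]
  ],
  "rot": [
    [0, 0, 0],
    [0, 0, 6],
    [0, 0, 6],
    [0, 0, 6],
    [0, 0, 6],
    [0, 0, 6],
    [0, 0, 6],
    [0, 0, 6]
  ],
  "fingers": [1, 1, 1, 1, 1, 1, 1, 1],
  "squeeze": 35
}}

```text
time_s: 19.63
position: [514.4, 270.5, 121.2]
ee_rot: [1.089, 2.946, 0.002]
force: [-1.6, 2.8, -1.1]
opening: 43.0
grip_force: 35.5
```

Run:
```python
from h import *
s=env.state();print(s['position'],s['force'],s['ft_torque'],s['opening'],R.from_rotvec(s['ee_rot']).as_matrix()[:,:2].T)
```

```text
[514.35850375 270.52951049 121.16026453] [-1.56698166  2.7705955  -1.13642522] [ 0.7577388  -0.05165414  0.21816874] 42.95041346523492 [[-7.59657894e-01  6.50322844e-01 -2.86809715e-04]
 [ 6.50322210e-01  7.59657652e-01  1.12866557e-03]]
```

Request:
{"fn": "send_rows", "kwargs": {
  "translation": [
    [0, 0, -0.0004],
    [0, 0, -0.0004],
    [0, 0, -0.0004],
    [0, 0, -0.0004],
    [0, 0, -0.0004],
    [0, 0, 0],
    [0, 0, 0],
    [0, 0, 0]
  ],
  "rot": [
    [0, 0, 6],
    [0, 0, 6],
    [0, 0, 6],
    [0, 0, 6],
    [0, 0, 6],
    [0, 0, 0],
    [0, 0, 0],
    [0, 0, 0]
  ],
  "fingers": [1, 1, 1, 1, 1, 1, 1, 1]
}}

```text
time_s: 20.3
position: [514.7, 270.2, 123.0]
ee_rot: [1.806, 2.569, 0.002]
force: [-1.5, 2.2, -0.5]
opening: 43.3
grip_force: 35.8
```

Request:
{"fn": "send_rows", "kwargs": {
  "translation": [
    [0, 0, 0],
    [0, 0, 0],
    [0, 0, 0],
    [0, 0, 0],
    [0, 0, 0],
    [0, 0, 0],
    [0, 0, 0],
    [0, 0, 0]
  ],
  "rot": [
    [0, 0, 0],
    [0, 0, 0],
    [0, 0, 0],
    [0, 0, 0],
    [0, 0, 0],
    [0, 0, 0],
    [0, 0, 0],
    [0, 0, 0]
  ],
  "fingers": [1, 1, 1, 1, 1, 1, 1, 1]
}}

```text
time_s: 20.97
position: [514.7, 270.2, 122.9]
ee_rot: [1.808, 2.568, 0.001]
force: [0.7, 0.6, 0.6]
opening: 43.0
grip_force: 35.9
```

Request:
{"fn": "send_rows", "kwargs": {
  "translation": [
    [0, 0, 0],
    [0, 0, 0],
    [0, 0, 0],
    [0, 0, 0],
    [0, 0, 0],
    [0, 0, 0],
    [0, 0, 0],
    [0, 0, 0]
  ],
  "rot": [
    [0, 0, 0],
    [0, 0, 0],
    [0, 0, 0],
    [0, 0, 0],
    [0, 0, 0],
    [0, 0, 0],
    [0, 0, 0],
    [0, 0, 0]
  ],
  "fingers": [1, 1, 1, 1, 1, 1, 1, 1]
}}

```text
time_s: 21.63
position: [514.6, 270.2, 122.9]
ee_rot: [1.808, 2.568, 0.001]
force: [3.0, 1.0, 1.5]
opening: 43.0
grip_force: 35.9
```

Run:
```python
from h import *
s=env.state();print(s['position'],s['force'],R.from_rotvec(s['ee_rot']).as_matrix()[:,:2].T)
snap('top','t3');snap('scene','s3')
r=lambda n:cv2.resize(cv2.imread(f'pics/{n}.png')[165:195,195:270],None,fx=10,fy=10,interpolation=cv2.INTER_CUBIC)
cv2.imwrite('pics/v3.png',np.vstack([r('t2'),r('t3')[:290]]))
```

```text
[514.64714838 270.21615499 122.90543551] [2.99669308 0.96561188 1.53330237] [[-3.36831099e-01  9.41565002e-01 -3.97820814e-04]
 [ 9.41564226e-01  3.36831332e-01  1.20900880e-03]]
```

View pics/v3.png

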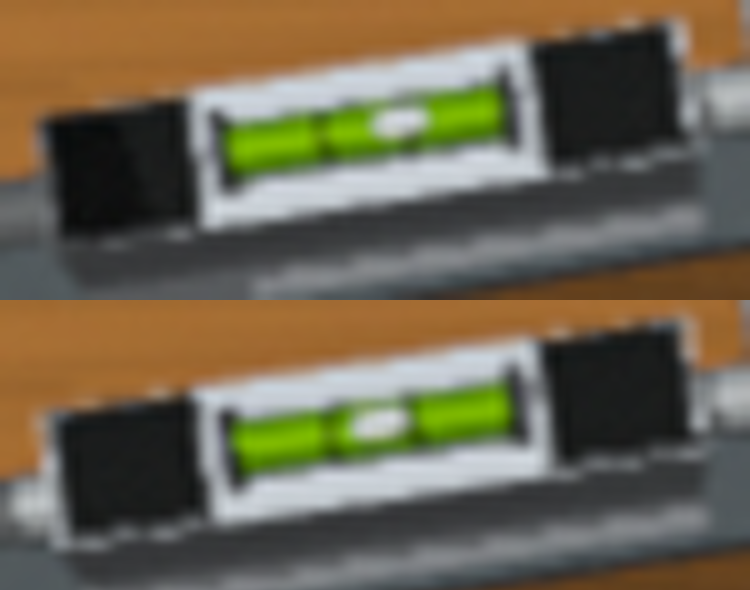

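The bubble is now at x=379 in the crop and the lines are at 332 and 418, so it is about 1 mm off. I'll measure it with sub-pixel precision.

```bash
cat > bub.py <<'E'
import sys
from h import *
def bub(n,A,B,k=10,o=(195,165)):
    im=cv2.imread(f'pics/{n}.png').astype(float)
    t=np.linspace(0,1,300);best=0
    prof=0
    for off in np.linspace(-1.2,1.2,7):
        u=((A[0]+(B[0]-A[0])*t)+.5)/k+o[0]-.5;v=((A[1]+(B[1]-A[1])*t)+.5)/k+o[1]-.5+off
        prof=prof+cv2.remap(im,u[None].astype('f4'),v[None].astype('f4'),cv2.INTER_LINEAR)[0]/7
    b,g,r=prof.T;L=np.hypot(B[0]-A[0],B[1]-A[1])/k
    w=np.clip(b-np.median(b)-25,0,None);w[:40]=0;w[-40:]=0;bc=(w*t).sum()/w.sum()
    d=np.clip(np.median(g)-12-g,0,None);c=0.5
    l=lambda a,z:(d*t)[(t>a)&(t<z)].sum()/max(d[(t>a)&(t<z)].sum(),1e-9)
    l1,l2=l(.25,.45),l(.56,.76)
    print(n,'bubble',bc,'lines',l1,l2,'mid',(l1+l2)/2,'off mm',(bc-(l1+l2)/2)*19/(l2-l1), 'ends',(g>100).nonzero()[0][[0,-1]]/300)
    print(np.round(prof[::10].T).astype(int).tolist())
E
python3 - <<'E'
from bub import *
bub('t2',(215,150),(515,110));bub('t3',(222,448),(527,403),10,(195,135))
E
```

```text
t2 bubble 0.6158512662250614 lines 0.3548156443330664 0.0 mid 0.1774078221665332 off mm -23.478179641065214 ends [0.   0.95]
[[108, 41, 4, 1, 2, 2, 3, 2, 0, 0, 2, 5, 2, 1, 2, 28, 109, 162, 177, 172, 153, 99, 20, 0, 0, 0, 1, 1, 12, 49], [107, 99, 151, 172, 172, 170, 170, 170, 171, 167, 140, 134, 161, 168, 168, 168, 174, 188, 191, 180, 174, 168, 165, 168, 168, 166, 167, 163, 132, 85], [102, 72, 101, 114, 114, 112, 113, 113, 113, 111, 95, 91, 107, 111, 111, 116, 143, 174, 181, 172, 161, 136, 111, 111, 110, 109, 109, 107, 90, 67]]
t3 bubble 0.5167999071163896 lines 0.35384273714455805 0.6269525624162949 mid 0.4903976497804265 off mm 1.8367808220893458 ends [0.         0.99666667]
[[121, 49, 8, 2, 2, 2, 0, 0, 1, 2, 7, 6, 25, 119, 168, 178, 180, 162, 105, 30, 0, 0, 1, 2, 2, 1, 0, 2, 21, 65], [116, 103, 145, 166, 168, 168, 168, 169, 170, 167, 134, 131, 161, 175, 190, 194, 193, 180, 142, 127, 158, 168, 167, 166, 167, 168, 168, 159, 114, 80], [112, 78, 96, 109, 111, 112, 111, 112, 112, 110, 89, 87, 109, 145, 177, 184, 183, 169, 125, 88, 104, 111, 110, 110, 110, 110, 111, 105, 79, 70]]
```

Request:
{"fn": "send_rows", "kwargs": {
  "translation": [
    [0, 0, -0.0003],
    [0, 0, -0.0004],
    [0, 0, -0.0003],
    [0, 0, 0],
    [0, 0, 0],
    [0, 0, 0],
    [0, 0, 0],
    [0, 0, 0]
  ],
  "rot": [
    [0, 0, 6],
    [0, 0, 6],
    [0, 0, 6],
    [0, 0, 0],
    [0, 0, 0],
    [0, 0, 0],
    [0, 0, 0],
    [0, 0, 0]
  ],
  "fingers": [1, 1, 1, 1, 1, 1, 1, 1]
}}

```text
time_s: 22.4
position: [514.8, 270.0, 123.9]
ee_rot: [2.187, 2.254, 0.001]
force: [3.7, 0.7, 3.8]
opening: 43.2
grip_force: 36.2
```

Request:
{"fn": "send_rows", "kwargs": {
  "translation": [
    [0, 0, 0],
    [0, 0, 0],
    [0, 0, 0],
    [0, 0, 0],
    [0, 0, 0],
    [0, 0, 0],
    [0, 0, 0],
    [0, 0, 0]
  ],
  "rot": [
    [0, 0, 0],
    [0, 0, 0],
    [0, 0, 0],
    [0, 0, 0],
    [0, 0, 0],
    [0, 0, 0],
    [0, 0, 0],
    [0, 0, 0]
  ],
  "fingers": [1, 1, 1, 1, 1, 1, 1, 1]
}}

```text
time_s: 23.07
position: [514.8, 270.0, 124.0]
ee_rot: [2.187, 2.253, 0.001]
force: [4.8, -0.4, 3.7]
opening: 43.0
grip_force: 36.3
```

Request:
{"fn": "send_rows", "kwargs": {
  "translation": [
    [0, 0, 0],
    [0, 0, 0],
    [0, 0, 0],
    [0, 0, 0],
    [0, 0, 0],
    [0, 0, 0],
    [0, 0, 0],
    [0, 0, 0]
  ],
  "rot": [
    [0, 0, 0],
    [0, 0, 0],
    [0, 0, 0],
    [0, 0, 0],
    [0, 0, 0],
    [0, 0, 0],
    [0, 0, 0],
    [0, 0, 0]
  ],
  "fingers": [1, 1, 1, 1, 1, 1, 1, 1]
}}

```text
time_s: 23.73
position: [514.8, 270.0, 124.0]
ee_rot: [2.188, 2.253, 0.001]
force: [4.6, -0.5, 4.3]
opening: 42.8
grip_force: 36.3
```

Run:
```python
from bub import *
s=env.state();print(s['position'],s['force'],R.from_rotvec(s['ee_rot']).as_matrix()[:,1])
snap('top','t4');bub('t4',(222,448),(527,403),10,(195,135))
```

```text
[514.78687414 269.97362007 123.95268016] [ 4.57964707 -0.47399596  4.29841903] [0.99956513 0.02944608 0.00157567]
t4 bubble 0.5016550867158962 lines 0.3563871812099191 0.6285016773619645 mid 0.4924444292859418 off mm 0.6431207952675566 ends [0.         0.99666667]
[[127, 57, 11, 2, 1, 0, 0, 0, 1, 2, 5, 14, 65, 136, 174, 182, 180, 138, 61, 14, 0, 0, 1, 2, 1, 0, 0, 1, 15, 56], [122, 81, 123, 161, 167, 168, 168, 170, 169, 166, 138, 129, 161, 179, 191, 195, 192, 170, 138, 125, 150, 168, 167, 166, 166, 167, 168, 159, 117, 78], [119, 68, 83, 106, 110, 111, 111, 113, 112, 110, 92, 88, 122, 157, 180, 187, 183, 154, 107, 86, 99, 111, 110, 109, 109, 110, 111, 106, 80, 66]]
```

Request:
{"fn": "send_rows", "kwargs": {
  "translation": [
    [0, 0, -0.0003],
    [0, 0, 0],
    [0, 0, 0],
    [0, 0, 0],
    [0, 0, 0],
    [0, 0, 0],
    [0, 0, 0],
    [0, 0, 0]
  ],
  "rot": [
    [0, 0, 3],
    [0, 0, 2.5],
    [0, 0, 0],
    [0, 0, 0],
    [0, 0, 0],
    [0, 0, 0],
    [0, 0, 0],
    [0, 0, 0]
  ],
  "fingers": [1, 1, 1, 1, 1, 1, 1, 1]
}}

```text
time_s: 24.45
position: [514.8, 269.9, 124.3]
ee_rot: [2.294, 2.144, 0.002]
force: [4.9, -0.0, 4.6]
opening: 43.1
grip_force: 36.3
```

Request:
{"fn": "send_rows", "kwargs": {
  "translation": [
    [0, 0, 0],
    [0, 0, 0],
    [0, 0, 0],
    [0, 0, 0],
    [0, 0, 0],
    [0, 0, 0],
    [0, 0, 0],
    [0, 0, 0]
  ],
  "rot": [
    [0, 0, 0],
    [0, 0, 0],
    [0, 0, 0],
    [0, 0, 0],
    [0, 0, 0],
    [0, 0, 0],
    [0, 0, 0],
    [0, 0, 0]
  ],
  "fingers": [0.6, 0.45, 0.3, 0.3, 0.3, 0.3, 0.3, 0.3]
}}

```text
time_s: 25.12
position: [513.3, 270.5, 123.5]
ee_rot: [-2.293, -2.146, 0.002]
force: [-0.4, -0.5, -0.2]
opening: 60.1
grip_force: 0.0
```

Request:
{"fn": "send_rows", "kwargs": {
  "translation": [
    [0, 0, 0],
    [0, 0, 0],
    [0, 0, 0],
    [0, 0, 0],
    [0, 0, 0],
    [0, 0, 0],
    [0, 0, 0],
    [0, 0, 0]
  ],
  "rot": [
    [0, 0, 0],
    [0, 0, 0],
    [0, 0, 0],
    [0, 0, 0],
    [0, 0, 0],
    [0, 0, 0],
    [0, 0, 0],
    [0, 0, 0]
  ],
  "fingers": [0.3, 0.3, 0.3, 0.3, 0.3, 0.3, 0.3, 0.3]
}}

```text
time_s: 25.78
position: [514.1, 270.4, 123.9]
ee_rot: [-2.294, -2.146, -0.0]
force: [-0.1, -0.2, 0.1]
opening: 59.6
grip_force: 0.0
```

Request:
{"fn": "send_rows", "kwargs": {
  "translation": [
    [0, 0, 0],
    [0, 0, 0],
    [0, 0, 0],
    [0, 0, 0],
    [0, 0, 0],
    [0, 0, 0],
    [0, 0, 0],
    [0, 0, 0]
  ],
  "rot": [
    [0, 0, 0],
    [0, 0, 0],
    [0, 0, 0],
    [0, 0, 0],
    [0, 0, 0],
    [0, 0, 0],
    [0, 0, 0],
    [0, 0, 0]
  ],
  "fingers": [0.3, 0.3, 0.3, 0.3, 0.3, 0.3, 0.3, 0.3]
}}

```text
time_s: 26.45
position: [514.1, 270.4, 123.9]
ee_rot: [2.294, 2.146, 0.0]
force: [-0.2, 0.2, -0.8]
opening: 59.7
grip_force: 0.0
```

Run:
```python
from bub import *
s=env.state();print(s['position'],s['force'],s['ft_torque'],R.from_rotvec(s['ee_rot']).as_matrix())
snap('top','t5');bub('t5',(222,448),(527,403),10,(195,135))
cv2.imwrite('pics/v5.png',cv2.resize(cv2.imread('pics/t5.png')[155:205,190:275],None,fx=9,fy=9,interpolation=cv2.INTER_CUBIC))
```

```text
[514.07751121 270.39493565 123.91853877] [-0.16074698  0.23739572 -0.78247009] [ 0.01808195  0.0226646  -0.00041286] [[ 6.63393890e-02  9.97797114e-01  6.24052815e-05]
 [ 9.97797115e-01 -6.63393920e-02  4.72152119e-05]
 [ 5.12511306e-05  5.91355815e-05 -9.99999997e-01]]
t5 bubble 0.49919875299998445 lines 0.36104313328812715 0.6355258053077076 mid 0.49828446929791737 off mm 0.06328774859068498 ends [0.         0.99666667]
[[138, 64, 15, 3, 1, 0, 0, 0, 1, 2, 4, 18, 70, 138, 174, 182, 179, 134, 54, 11, 0, 0, 1, 2, 1, 0, 0, 1, 13, 56], [132, 86, 123, 162, 168, 168, 168, 170, 169, 167, 143, 125, 157, 181, 191, 195, 192, 169, 147, 132, 146, 168, 168, 166, 166, 168, 169, 160, 120, 80], [129, 73, 84, 107, 111, 112, 111, 113, 112, 110, 95, 86, 121, 160, 181, 187, 182, 151, 108, 89, 97, 110, 111, 109, 109, 111, 111, 106, 82, 67]]
```

View pics/v5.png

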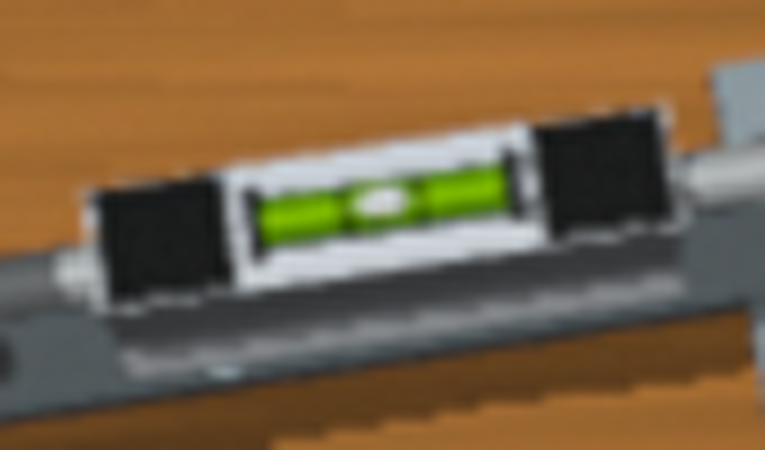

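The bubble is at x≈381, between the lines at about 345 and 425, so it is centred to within about 0.3 mm with the knob free. Next I locate the pad nearest the knob at (163,243) in the crop.

Run:
```python
from h import *
f=lambda u,v:pt('t5',(u+.5)/9+190-.5,(v+.5)/9+155-.5,178)
a=f(163,243);b=f(600,170);c=(a+b)/2;print(a,b,c,np.linalg.norm(a-b),np.degrees(np.arctan2(*(a-b)[1::-1])))
s=env.state();print(s['qpos'])
```

```text
[533.90075588 113.02784766 178.        ] [549.89658259   2.02680973 178.        ] [541.89866923  57.5273287  178.        ] 112.1476566590627 98.20016828141485
[-1.06937213  0.58079073  0.81779697  1.62695958 -0.45724878  1.1356393
 -0.20279158]
```

Request:
{"fn": "send_rows", "kwargs": {
  "translation": [
    [0, 0, -0.01],
    [0, 0, -0.02],
    [0, 0, -0.025],
    [0, 0, -0.025],
    [0, 0, -0.02],
    [0, 0, -0.01],
    [0, 0, -0.005],
    [0, 0, 0]
  ],
  "rot": [
    [0, 0, 0],
    [0, 0, 0],
    [0, 0, 0],
    [0, 0, 0],
    [0, 0, 0],
    [0, 0, -4],
    [0, 0, -4],
    [0, 0, -3]
  ],
  "fingers": [0.3, 0.3, 0.3, 0.3, 0.5, 1, 1, 1]
}}

```text
time_s: 27.17
position: [515.3, 270.4, 241.8]
ee_rot: [2.073, 2.358, 0.007]
force: [-0.3, 1.0, -0.2]
opening: 11.4
grip_force: 0.0
```

Run:
```python
from h import *
s=env.state();print(s['position'],s['opening'],R.from_rotvec(s['ee_rot']).as_matrix())
```

```text
[515.29292909 270.43407126 241.76104694] 11.403719124529777 [[-0.12817065  0.99174393  0.00403256]
 [ 0.99175093  0.12816309  0.00207938]
 [ 0.00154538  0.00426581 -0.99998971]]
```

Request:
{"fn": "send_rows", "kwargs": {
  "translation": [
    [-0.01, 0, 0],
    [-0.022, 0, 0],
    [-0.026, 0, 0],
    [-0.026, 0, 0],
    [-0.026, 0, 0],
    [-0.022, 0, 0],
    [-0.016, 0, 0],
    [-0.01, 0, 0]
  ],
  "rot": [
    [0, 0, 0],
    [0, 0, 0],
    [0, 0, 0],
    [0, 0, 0],
    [0, 0, 0],
    [0, 0, 0],
    [0, 0, 0],
    [0, 0, 0]
  ],
  "fingers": [1, 1, 1, 1, 1, 1, 1, 1]
}}

```text
time_s: 27.83
position: [533.8, 109.5, 239.4]
ee_rot: [2.084, 2.349, -0.001]
force: [-0.3, -0.2, 0.1]
opening: 0.3
grip_force: 0.0
```

Request:
{"fn": "send_rows", "kwargs": {
  "translation": [
    [0, 0, 0.006],
    [0, 0, 0.008],
    [0, 0, 0.008],
    [0, 0, 0.008],
    [0, 0, 0.004],
    [0, 0, 0],
    [0, 0, 0],
    [0, 0, 0]
  ],
  "rot": [
    [0, 0, 0],
    [0, 0, 0],
    [0, 0, 0],
    [0, 0, 0],
    [0, 0, 0],
    [0, 0, 0],
    [0, 0, 0],
    [0, 0, 0]
  ],
  "fingers": [1, 1, 1, 1, 1, 1, 1, 1]
}}

```text
time_s: 28.5
position: [534.1, 113.9, 205.1]
ee_rot: [2.077, 2.357, 0.0]
force: [-0.2, -0.5, 1.3]
opening: -0.1
grip_force: 0.0
```

Run:
```python
from h import *
s=env.state();print(s['position'],s['force'],s['opening'],R.from_rotvec(s['ee_rot']).as_matrix())
snap('scene','s6');cv2.imwrite('pics/v6.png',cv2.resize(cv2.imread('pics/s6.png')[140:220,230:340],None,fx=7,fy=7,interpolation=cv2.INTER_CUBIC))
```

```text
[534.05502221 113.90241549 205.06919369] [-0.19295184 -0.53793559  1.26608029] -0.11587072880781961 [[-1.25761909e-01  9.92060328e-01  4.97069413e-04]
 [ 9.92060443e-01  1.25761964e-01 -8.05612507e-05]
 [-1.42434047e-04  4.82991365e-04 -9.99999873e-01]]
```

View pics/v6.png

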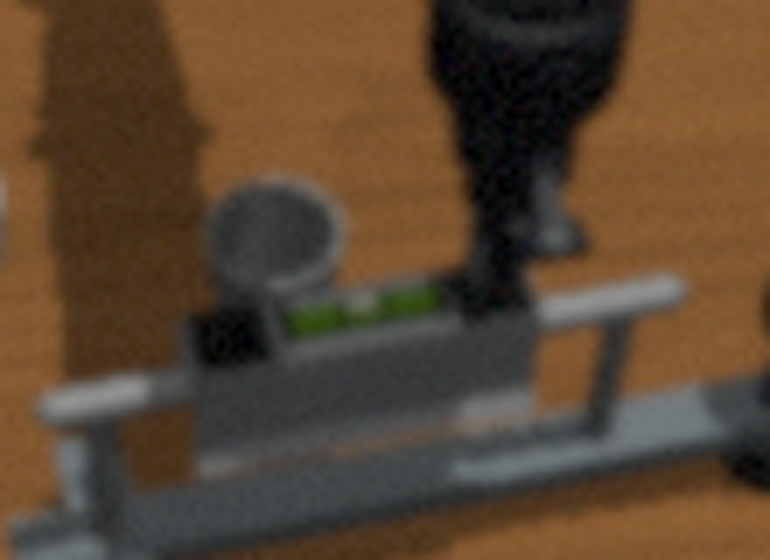

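The closed fingers are above the pad at about (500,280). The bubble at (362,303) is mid-vial (288–438). I'll lower gently.

Request:
{"fn": "send_rows", "kwargs": {
  "translation": [
    [0, 0, 0.001],
    [0, 0, 0.001],
    [0, 0, 0.001],
    [0, 0, 0.001],
    [0, 0, 0.001],
    [0, 0, 0],
    [0, 0, 0],
    [0, 0, 0]
  ],
  "rot": [
    [0, 0, 0],
    [0, 0, 0],
    [0, 0, 0],
    [0, 0, 0],
    [0, 0, 0],
    [0, 0, 0],
    [0, 0, 0],
    [0, 0, 0]
  ],
  "fingers": [1, 1, 1, 1, 1, 1, 1, 1]
}}

```text
time_s: 29.22
position: [533.9, 113.6, 199.9]
ee_rot: [2.078, 2.356, 0.0]
force: [-0.1, 1.0, 0.4]
opening: -0.2
grip_force: 0.0
```

Request:
{"fn": "send_rows", "kwargs": {
  "translation": [
    [0, 0, 0.0005],
    [0, 0, 0.0005],
    [0, 0, 0.0005],
    [0, 0, 0],
    [0, 0, 0],
    [0, 0, 0],
    [0, 0, 0],
    [0, 0, 0]
  ],
  "rot": [
    [0, 0, 0],
    [0, 0, 0],
    [0, 0, 0],
    [0, 0, 0],
    [0, 0, 0],
    [0, 0, 0],
    [0, 0, 0],
    [0, 0, 0]
  ],
  "fingers": [1, 1, 1, 1, 1, 1, 1, 1]
}}

```text
time_s: 29.88
position: [533.9, 113.7, 198.4]
ee_rot: [2.078, 2.357, 0.0]
force: [-0.5, 0.2, 0.0]
opening: -0.2
grip_force: 0.0
```

Request:
{"fn": "send_rows", "kwargs": {
  "translation": [
    [0, 0, 0.0005],
    [0, 0, 0.0005],
    [0, 0, 0],
    [0, 0, 0],
    [0, 0, 0],
    [0, 0, 0],
    [0, 0, 0],
    [0, 0, 0]
  ],
  "rot": [
    [0, 0, 0],
    [0, 0, 0],
    [0, 0, 0],
    [0, 0, 0],
    [0, 0, 0],
    [0, 0, 0],
    [0, 0, 0],
    [0, 0, 0]
  ],
  "fingers": [1, 1, 1, 1, 1, 1, 1, 1]
}}

```text
time_s: 30.55
position: [533.9, 113.6, 197.4]
ee_rot: [2.078, 2.356, 0.0]
force: [-0.4, -0.4, 0.0]
opening: 0.1
grip_force: 0.0
```

Request:
{"fn": "send_rows", "kwargs": {
  "translation": [
    [0, 0, 0.0005],
    [0, 0, 0.0005],
    [0, 0, 0],
    [0, 0, 0],
    [0, 0, 0],
    [0, 0, 0],
    [0, 0, 0],
    [0, 0, 0]
  ],
  "rot": [
    [0, 0, 0],
    [0, 0, 0],
    [0, 0, 0],
    [0, 0, 0],
    [0, 0, 0],
    [0, 0, 0],
    [0, 0, 0],
    [0, 0, 0]
  ],
  "fingers": [1, 1, 1, 1, 1, 1, 1, 1]
}}

```text
time_s: 31.22
position: [534.1, 113.7, 197.1]
ee_rot: [2.077, 2.356, 0.001]
force: [-2.0, 0.1, 5.7]
opening: 0.0
grip_force: 2.7
```

Request:
{"fn": "send_rows", "kwargs": {
  "translation": [
    [0, 0, 0.0005],
    [0, 0, 0],
    [0, 0, 0],
    [0, 0, 0],
    [0, 0, 0],
    [0, 0, 0],
    [0, 0, 0],
    [0, 0, 0]
  ],
  "rot": [
    [0, 0, 0],
    [0, 0, 0],
    [0, 0, 0],
    [0, 0, 0],
    [0, 0, 0],
    [0, 0, 0],
    [0, 0, 0],
    [0, 0, 0]
  ],
  "fingers": [1, 1, 1, 1, 1, 1, 1, 1]
}}

```text
time_s: 31.88
position: [534.2, 113.7, 197.1]
ee_rot: [2.077, 2.356, 0.002]
force: [-1.3, 0.6, 8.5]
opening: -0.2
grip_force: 3.8
```

Request:
{"fn": "send_rows", "kwargs": {
  "translation": [
    [0, 0, 0],
    [0, 0, 0],
    [0, 0, 0],
    [0, 0, 0],
    [0, 0, 0],
    [0, 0, 0],
    [0, 0, 0],
    [0, 0, 0]
  ],
  "rot": [
    [0, 0, 0],
    [0, 0, 0],
    [0, 0, 0],
    [0, 0, 0],
    [0, 0, 0],
    [0, 0, 0],
    [0, 0, 0],
    [0, 0, 0]
  ],
  "fingers": [1, 1, 1, 1, 1, 1, 1, 1]
}}

```text
time_s: 32.55
position: [534.3, 113.7, 197.1]
ee_rot: [2.077, 2.356, 0.002]
force: [-1.9, -0.6, 7.1]
opening: -0.6
grip_force: 3.8
```

Request:
{"fn": "send_rows", "kwargs": {
  "translation": [
    [0, 0, 0],
    [0, 0, 0],
    [0, 0, 0],
    [0, 0, 0],
    [0, 0, 0],
    [0, 0, 0],
    [0, 0, 0],
    [0, 0, 0]
  ],
  "rot": [
    [0, 0, 0],
    [0, 0, 0],
    [0, 0, 0],
    [0, 0, 0],
    [0, 0, 0],
    [0, 0, 0],
    [0, 0, 0],
    [0, 0, 0]
  ],
  "fingers": [1, 1, 1, 1, 1, 1, 1, 1]
}}

```text
time_s: 33.22
position: [534.3, 113.7, 197.1]
ee_rot: [2.077, 2.356, 0.002]
force: [-1.8, 1.0, 7.8]
opening: 0.1
grip_force: 3.8
```

Run:
```python
from h import *
s=env.state();print(s['position'],s['force'],s['ft_torque'])
snap('scene','s7');snap('top','t7')
r=lambda n,c,k:cv2.resize(cv2.imread(f'pics/{n}.png')[c[1]:c[3],c[0]:c[2]],None,fx=k,fy=k,interpolation=cv2.INTER_CUBIC)
cv2.imwrite('pics/v7.png',np.vstack([r('s7',(250,160,320,200),8),r('t7',(190,160,260,190),8)]))
print(env.state()['force'])
```

```text
[534.25529973 113.66555311 197.09410934] [-1.75678397  1.00396245  7.78057533] [-0.03207451  0.46878611 -0.00680837]
[-1.68351994 -0.48791051  7.57504013]
```

View pics/v7.png

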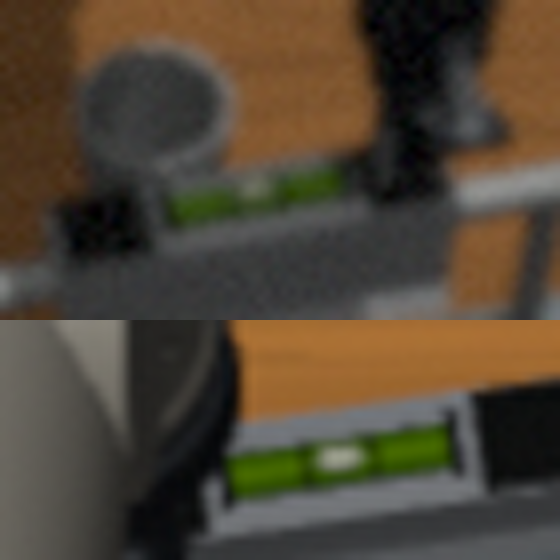

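The bubble at x≈340 is midway between the lines at 307 and 372, so it is still centred while pressing with about 7.7 N. I'll press slightly more.

Request:
{"fn": "send_rows", "kwargs": {
  "translation": [
    [0, 0, 0.0005],
    [0, 0, 0],
    [0, 0, 0],
    [0, 0, 0],
    [0, 0, 0],
    [0, 0, 0],
    [0, 0, 0],
    [0, 0, 0]
  ],
  "rot": [
    [0, 0, 0],
    [0, 0, 0],
    [0, 0, 0],
    [0, 0, 0],
    [0, 0, 0],
    [0, 0, 0],
    [0, 0, 0],
    [0, 0, 0]
  ],
  "fingers": [1, 1, 1, 1, 1, 1, 1, 1]
}}

```text
time_s: 33.98
position: [534.4, 113.7, 197.1]
ee_rot: [2.077, 2.356, 0.003]
force: [-3.0, -0.2, 9.4]
opening: -0.3
grip_force: 4.9
```

Request:
{"fn": "send_rows", "kwargs": {
  "translation": [
    [0, 0, 0],
    [0, 0, 0],
    [0, 0, 0],
    [0, 0, 0],
    [0, 0, 0],
    [0, 0, 0],
    [0, 0, 0],
    [0, 0, 0]
  ],
  "rot": [
    [0, 0, 0],
    [0, 0, 0],
    [0, 0, 0],
    [0, 0, 0],
    [0, 0, 0],
    [0, 0, 0],
    [0, 0, 0],
    [0, 0, 0]
  ],
  "fingers": [1, 1, 1, 1, 1, 1, 1, 1]
}}

```text
time_s: 34.65
position: [534.4, 113.7, 197.1]
ee_rot: [2.077, 2.356, 0.003]
force: [-2.9, 0.2, 9.7]
opening: -0.1
grip_force: 4.9
```

Request:
{"fn": "send_rows", "kwargs": {
  "translation": [
    [0, 0, 0],
    [0, 0, 0],
    [0, 0, 0],
    [0, 0, 0],
    [0, 0, 0],
    [0, 0, 0],
    [0, 0, 0],
    [0, 0, 0]
  ],
  "rot": [
    [0, 0, 0],
    [0, 0, 0],
    [0, 0, 0],
    [0, 0, 0],
    [0, 0, 0],
    [0, 0, 0],
    [0, 0, 0],
    [0, 0, 0]
  ],
  "fingers": [1, 1, 1, 1, 1, 1, 1, 1]
}}

```text
time_s: 35.32
position: [534.4, 113.7, 197.1]
ee_rot: [2.077, 2.356, 0.003]
force: [-3.1, -0.8, 10.1]
opening: -0.2
grip_force: 4.9
```

Run:
```python
from bub import *
s=env.state();print(s['position'],s['force'])
snap('top','t8')
for n in('t7','t8'):bub(n,(222,478),(460,442),8,(190,120))
print(env.state()['force'])
```

```text
[534.36463813 113.66501655 197.06674375] [-3.12709333 -0.82845839 10.14473116]
t7 bubble 0.4951712091305065 lines 0.350465810273818 0.6400909926664458 mid 0.4952784014701319 off mm -0.007032035115378719 ends [0.40666667 0.58666667]
[[44, 14, 2, 0, 0, 0, 0, 0, 0, 1, 3, 14, 48, 91, 112, 113, 105, 76, 35, 6, 0, 0, 0, 0, 0, 0, 0, 0, 6, 33], [51, 58, 87, 97, 97, 96, 96, 95, 95, 91, 77, 76, 98, 121, 135, 135, 129, 114, 92, 75, 83, 95, 97, 96, 96, 97, 97, 93, 72, 49], [46, 40, 56, 63, 63, 62, 62, 62, 62, 59, 50, 52, 78, 111, 128, 129, 121, 100, 70, 50, 54, 61, 63, 62, 63, 63, 63, 60, 48, 40]]
t8 bubble 0.4957987579958506 lines 0.35110386684050876 0.6402729093612252 mid 0.49568838810086696 off mm 0.007251910461815638 ends [0.41       0.58666667]
[[44, 14, 2, 0, 0, 0, 0, 0, 0, 1, 2, 10, 41, 88, 109, 107, 97, 72, 34, 7, 0, 0, 1, 0, 0, 0, 0, 0, 6, 32], [51, 58, 86, 97, 97, 97, 96, 96, 95, 90, 76, 75, 94, 118, 132, 131, 126, 112, 92, 75, 83, 95, 97, 96, 97, 97, 97, 93, 72, 49], [46, 40, 56, 62, 63, 63, 62, 62, 62, 59, 50, 51, 73, 107, 125, 124, 116, 97, 70, 51, 54, 61, 63, 63, 63, 63, 63, 60, 48, 40]]
[-1.763927   -0.0379811  10.37267704]
```

I'm pressing with about 10 N and the bubble is centred, so I'm handing in.

```bash
python3 -c "
from station import env
print(env.sign_off())"
```

```text
the job is handed in; nothing more can be done
None
```

The job is handed in: the level is draped over the middle of the rail, the knob is turned and released, and the fingers are pressing the level down with about 10 N with the bubble measured within about 0.1 mm of centre (35 s of the 72 s used).

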